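Lock the test coupler onto its adapter

TASK

One of the two bench-mounted groove couplers has the blue-topped adapter sitting in its mouth. Swing that coupler's two brass cam arms down together, neither folded home while the other still stands out, until both lie fully down along the body, with the adapter still seated. Leave the empty coupler untouched, and let go.

Things in the scene. Friction and masses are not known exactly. Their poses are not given: they have to be found in the camera images.
- coupler: The one to lock: upright aluminium cup 46 mm across, rim 94 mm high, on a stub and dark 100 mm square bench plate; the blue adapter in it tops out at 105 mm. Origin: plate's underside centre, z up. Brass cam arms on its +y and -y sides; pivots parallel to x, 24.5 mm from the axis, 82 mm high. Open arms with rings reach 98 mm from the axis and 117 mm high. Stands left or right, yaw within 0.5 rad.
- cam_left (a joint): Arm on the +y side: bar 55 mm from the pivot, 14 wide, 7 thick, then a thin 18 mm ring (seen only). Rad: 0 = out, 25 deg above level; 0.44 = level; grows downward; 1.87 = its stop, fully down, 8 deg off vertical (both down: 67 mm over the outsides, 38 mm below the pivots; bar ends 28 mm high). Starts 0 to 0.4. Stays where left; 0.08 N m moves it (3 to 5 N at 20 mm).
- cam_right (a joint): Arm on the -y side: same size, values and stiffness as the other, with its own start between 0 and 0.4 rad. The two mirror each other.
- adapter: Loose steel adapter with a groove and a blue hexagonal top, 36 mm across, 50 mm tall, about 0.2 kg, already seated upright in the coupler's mouth with 1.5 mm play all round; 11 mm of it shows above the rim. Origin: centre of its underside, 55 mm above the bench when seated.
- empty_coupler: Bystander: a second coupler of the same make, size and frame, also with its arms open, but with nothing in its mouth (a dark hole seen from above). Not to be touched. The two stand at least 240 mm apart, centre to centre.
Mind the look-alikes: they are no part of the job. There is more than one size of the adapter; the one meant has the size given above.

How it is judged (in metres and radians):
At the end, for the whole second after the job is handed in: Both cam arms of the loaded coupler are fully down (each joint above 1.65 rad, within about 12 degrees of its stop at 1.87), the adapter still sits in the mouth at rest: within 10 mm of the axis, its underside less than 60 mm above the bench, upright within 10 degrees (value of joint each of cam_left, cam_right above 1.65 rad and horizontal distance between adapter and coupler below 0.01 m and z of adapter in the frame of coupler below 0.06 m and angle between adapter's own z axis and vertical below 0.17 rad and linear speed of adapter below 0.02 m/s); the robot touches nothing.
It fails at once if one cam arm folded home (above 1.5 rad) while the other still stands out (below 0.7 rad) ((value of joint cam_left above 1.5 rad and value of joint cam_right below 0.7 rad) or (value of joint cam_right above 1.5 rad and value of joint cam_left below 0.7 rad)).
It fails at once if the empty coupler touched (over 1 N) (contact force between empty_coupler and anything else above 1 N).
It also fails if it takes over 32 s, if anything falls off the work surface, if the arm or the gripper's body presses on something with over 40 N, if the wrist force passes 120 N, or if a joint passes its speed limit or range.

ROBOT

A 6-joint arm with a two-finger parallel gripper is mounted at the origin on the work surface. World frame = base frame: x ahead of the robot, y to its left, z up, the work surface at z = 0. Lengths are in mm, angles in rad, forces in N, time in s.
With the tool pointing down it reaches from about 275 to 1000 mm from the base axis. Payload 8.4 kg.
Tool frame: the origin (TCP) lies on the mounting face of the last link; the fingertips stand 173 mm ahead of it and the grasp point (between the pads) lies 155 mm ahead of it; z points along the fingers, y is the direction in which the jaws open and shut (so a half turn about z gives the same grasp; the last joint's range is limited). The gripper opens to 85 mm and grips with 20 to 120 N. Pads are 22 mm wide; open, the fingers measure 114 mm over their backs; the gripper's body (76 mm by 85 mm) begins 54 mm behind the grasp point. The pads swing forward as they close: fully open they stand 13 mm farther back than shut.
Start: joints at [1.225, 0.353, 1.633, -0, 1.155, -0.002], TCP at [210.666, 588.43, 404.681] pointing down, gripper open.
Joint ranges: [-2.63, 2.63], [-0.92, 2.1], [0.06, 2.66], [-1.3, 4.44], [0, 2.69], [-3.02, 3.02]. Speed limits (rad/s): [2.22, 2.22, 2.79, 3.14, 3.14, 3.14].

INTERFACE

Orientations are given as [roll, pitch, yaw] about the fixed x, y, z axes, in that order (R = Rz(yaw) Ry(pitch) Rx(roll)).
In Python, from rig import readout, imaging, ticket gives the robot as it stands.
- The arm moves only by the tool step_arm, never from a script. Its argument "deltas" is a list of rows, each an object with "translation": the shift along the tool's x, y, z in cm, a list of three; "rot": the turn, a rotation vector about the tool's x, y, z in rad, a list of three. In form: [{"translation": [x, y, z], "rot": [rx, ry, rz]}, ...]. A call has 1 to 8 rows; each row is the pose to reach, as a shift and turn from the pose commanded when the call began, along the tool's axes at that moment; what a row does not reach only later rows make up. A row lasts 1/8 s, in which the tool goes at most 62.5 mm and 10.7 degrees, less where a joint would pass 70% of its speed; a pose out of reach is approached as far as the arm can. A call with a gripper value outside its range is refused whole. "grip" is the closure in counts, from 0 (fully open) to 255 (shut), set as the call begins (left out, the last holds). The fingers move at their own pace and stop on an object; "squeeze" is the grip in N (left out, the last holds). Time passes only in rows, so rows that repeat a pose let the fingers close. It gives the time, the measured TCP pose, the force and the opening at its end, in the units of the state.
- readout.sense(): the state, without advancing time (a new reading comes with each control period).
- imaging.grab_frame(name): name is "side" or "top" or "wrist"; returns a dict with "image" (420x560x3 uint8, red, green, blue), "camera_matrix" (3x3 intrinsics, pixels), "world_to_cam" (4x4, takes a point from world to camera coordinates). Camera axes: x right, y up, looking along -z (the intrinsics and any distortion apply to the point x, -y, -z); pixel columns grow to the right and rows downward; lengths in mm; the calibration is good to about 2 mm. A picture is of the moment at which its call begins. There is no depth.
- ticket.sign_off(): hands the job in, once; it reports no verdict.
The state is a dict: "clock": time; "qpos": joint angles; "qvel": joint speeds; "joint_efforts": joint torques, N m; "eef_pos": TCP position; "tcp_rot": TCP orientation; "contact_force": force on the tool from outside, world axes, zero at the start; "wrist_torque": the same for the moment, N m; "opening": opening from 0.0 (shut) to 1.0 (fully open).
Only numpy, scipy, OpenCV 4.12 (cv2) and the standard library are available. Lean on these libraries where they do the work, as an engineer would, in place of code of your own. Each camera call takes 0.05 s, during which the arm holds its last target.

## Working session

There is one attempt and no reset: what is moved stays moved. The work goes in short steps, Python scripts to look and compute and a tool call to move; the robot and the scene stay as the last step left them, time stands still between calls to the robot, and variables do not carry over. Pictures are saved under pics/ and viewed, and the job is handed in when it is done.

Besides the shell and the picture viewer there is one more tool, called after "Request:" by a JSON object that holds its "api" and its "payload", one argument or row to a line. step_arm: Moves the arm, as the interface text tells. Its arguments: {"type":"object","properties":{"deltas":{"type":"array","items":{"type":"object","properties":{"translation":{"type":"array","items":{"type":"number"}},"rot":{"type":"array","items":{"type":"number"}}}}},"grip":{"type":"number"},"squeeze":{"type":"number"}},"required":["deltas"]}

```bash
mkdir -p pics; ls
python3 - <<'E'
from rig import readout, imaging
import cv2
print(readout.sense())
for n in("side","top","wrist"):
    f=imaging.grab_frame(n); cv2.imwrite(f"pics/{n}0.png",f["image"][:,:,::-1])
    import pickle; pickle.dump(f,open(f"pics/{n}0.pkl","wb"))
    print(n,f["camera_matrix"].tolist(),f["world_to_cam"].round(3).tolist(),f.keys())
E
```

```text
pics
{'clock': 0.0, 'qpos': array([ 1.22459846e+00,  3.53636179e-01,  1.63416048e+00,  3.83522780e-06,
        1.15521301e+00, -2.39872461e-03]), 'qvel': array([-0.00053194, -0.000312  , -0.00137069,  0.00134016,  0.000126  ,
       -0.00043862]), 'joint_efforts': array([ 1.01416259e-03, -6.05268645e+01, -3.42064297e+01, -7.04723746e-07,
        9.69446555e-03,  1.01163221e-05]), 'eef_pos': array([210.58035748, 588.19096734, 403.95771748]), 'tcp_rot': array([-3.14017565e+00, -6.90559104e-06,  2.79779195e+00]), 'contact_force': array([-0.33474413, -0.06828151, -0.09360502]), 'wrist_torque': array([ 0.01501347, -0.00576394, -0.03838571]), 'opening': 1.0024312697164646}
side [[463.43019463108953, 0.0, 280.98089920772816], [0.0, 463.43019463108953, 216.6767808066121], [0.0, 0.0, 1.0]] [[0.953, -0.301, -0.019, -462.815], [0.183, 0.529, 0.829, -154.387], [-0.24, -0.794, 0.559, -797.029], [0.0, 0.0, 0.0, 1.0]] dict_keys(['image', 'camera_matrix', 'world_to_cam'])
top [[482.3963697029228, 0.0, 280.390421806055], [0.0, 482.3963697029228, 211.78046208531512], [0.0, 0.0, 1.0]] [[0.028, -1.0, -0.002, -33.424], [0.998, 0.028, 0.061, -511.149], [-0.061, -0.003, 0.998, -918.353], [0.0, 0.0, 0.0, 1.0]] dict_keys(['image', 'camera_matrix', 'world_to_cam'])
wrist [[337.2895652233735, 0.0, 280.4420400703926], [0.0, 337.2895652233735, 212.76992621290375], [0.0, 0.0, 1.0]] [[0.337, 0.941, -0.002, -623.599], [-0.907, 0.324, -0.269, 34.853], [-0.253, 0.093, 0.963, -379.232], [0.0, 0.0, 0.0, 1.0]] dict_keys(['image', 'camera_matrix', 'world_to_cam'])
```

View pics/top0.png

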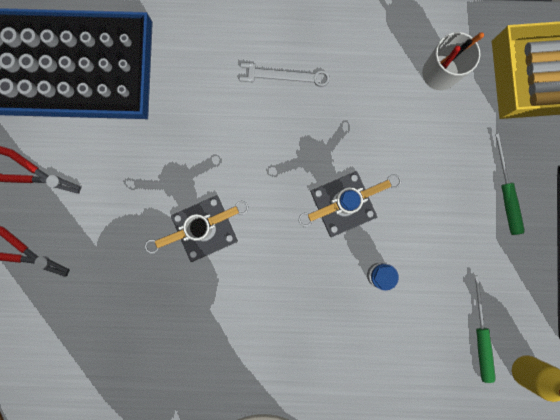

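View pics/side0.png

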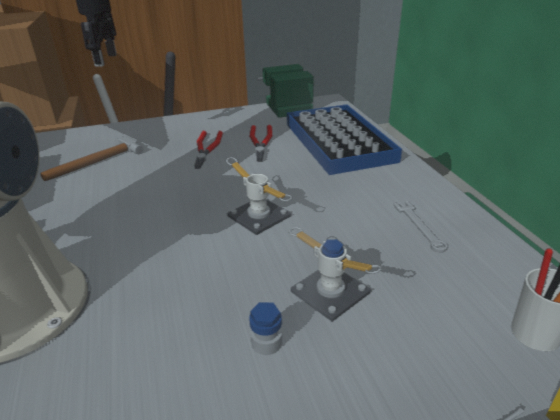

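View pics/wrist0.png

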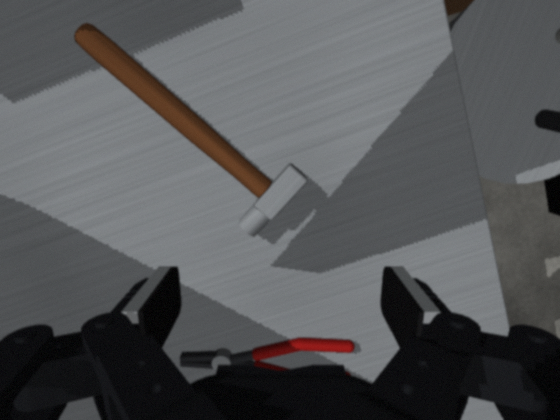

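The top view shows the loaded coupler at about px (350,201), with a blue hex in its mouth and its arms running to rings at (305,219) and (393,181). The empty coupler is at (198,227), with a dark hole. The loose blue adapter at (384,277) is a look-alike. I'll measure the loaded coupler now.

```bash
cat > h.py <<'E'
import numpy as np, cv2
def ray(f,uv):
    K=f["camera_matrix"];W=f["world_to_cam"];R=W[:3,:3];t=W[:3,3]
    p=np.linalg.inv(K)@np.array([uv[0],uv[1],1.]); d=np.array([p[0],-p[1],-p[2]])
    return -R.T@t, R.T@d
def onz(f,uv,z):
    o,d=ray(f,uv); return o+d*(z-o[2])/d[2]
def proj(f,P):
    c=f["world_to_cam"]@np.append(P,1); q=f["camera_matrix"]@np.array([c[0],-c[1],-c[2]]); return q[:2]/q[2]
def blobs(f,lo,hi,amin=40):
    hsv=cv2.cvtColor(f["image"],cv2.COLOR_RGB2HSV); m=cv2.inRange(hsv,lo,hi)
    n,l,s,c=cv2.connectedComponentsWithStats(m)
    return [(s[i],c[i],l==i) for i in range(1,n) if s[i,4]>=amin]
def tri(fa,a,fb,b):
    o1,d1=ray(fa,a);o2,d2=ray(fb,b)
    s=np.linalg.lstsq(np.c_[d1,-d2],o2-o1,rcond=None)[0]
    p,q=o1+s[0]*d1,o2+s[1]*d2; return (p+q)/2,np.linalg.norm(p-q)
E
python3 - <<'E'
import pickle; from h import *
T=pickle.load(open("pics/top0.pkl","rb"));S=pickle.load(open("pics/side0.pkl","rb"))
for nm,f in(("T",T),("S",S)):
  for k,lo,hi in(("blue",(105,110,40),(125,255,255)),("brass",(12,110,110),(24,255,255))):
    for s,c,m in blobs(f,lo,hi): print(nm,k,s.tolist(),c.round(1),onz(f,c,105 if k=="blue" else 90).round(1))
m=[m for s,c,m in blobs(T,(12,110,110),(24,255,255)) if 300<c[0]<400 and 150<c[1]<250]
for z in (0,12):
  hsv=cv2.cvtColor(T["image"],cv2.COLOR_RGB2HSV)
  g=cv2.cvtColor(T["image"],cv2.COLOR_RGB2GRAY)
dk=(g<75).astype('uint8');dk[:160]=0;dk[245:]=0;dk[:,:300]=0;dk[:,390:]=0
cv2.imwrite("pics/crop.png",cv2.resize(T["image"][140:300,270:430,::-1],None,fx=3.7,fy=3.7,interpolation=2))
cv2.imwrite("pics/crops.png",cv2.resize(S["image"][200:340,250:410,::-1],None,fx=3.7,fy=3.7,interpolation=2))
E
```

```text
T blue [0, 9, 152, 110, 2839] [93.2 67.3] [755.2 321.5 105. ]
T blue [340, 190, 20, 20, 308] [349.7 199.8] [ 530.7 -140.3  105. ]
T blue [372, 264, 26, 26, 537] [384.5 276.8] [ 398.5 -203.2  105. ]
T brass [503, 22, 57, 96, 1999] [526.4  60.3] [ 795. -458.   90.]
T brass [532, 51, 28, 12, 262] [545.6  56.4] [ 803.2 -492.8   90. ]
T brass [534, 71, 26, 12, 243] [546.6  76.6] [ 765.9 -494.4   90. ]
T brass [536, 92, 24, 10, 193] [547.7  96. ] [ 730.2 -496.3   90. ]
T brass [361, 180, 30, 18, 212] [375.5 188.7] [ 553.3 -188.1   90. ]
T brass [308, 203, 31, 18, 229] [323.2 211.4] [510.2 -95.6  90. ]
T brass [208, 207, 30, 18, 231] [222.4 215.6] [497.6  83.6  90. ]
T brass [155, 230, 30, 18, 227] [169.7 238.5] [454.3 175.7  90. ]
T brass [537, 367, 23, 35, 577] [548.6 383.8] [ 220.2 -494.8   90. ]
S blue [287, 105, 114, 69, 1814] [351.3 148.2] [709.2 174.3 105. ]
S blue [325, 240, 18, 17, 238] [333.5 248. ] [ 528.5 -150.9  105. ]
S blue [250, 303, 31, 32, 806] [264.7 318.6] [ 381.5 -263.1  105. ]
S brass [0, 22, 32, 8, 73] [15.9 25.4] [-250.2 2031.2   90. ]
S brass [233, 163, 15, 14, 88] [239.6 169.5] [452.5 187.5  90. ]
S brass [264, 185, 20, 12, 102] [272.6 191.3] [493.5  75.7  90. ]
S brass [343, 259, 28, 12, 178] [355.6 264.9] [ 552.5 -184.7   90. ]
```

```bash
sleep 1; ls pics
```

```text
crop.png
crops.png
side0.pkl
side0.png
top0.pkl
top0.png
wrist0.pkl
wrist0.png
```

View pics/crop.png

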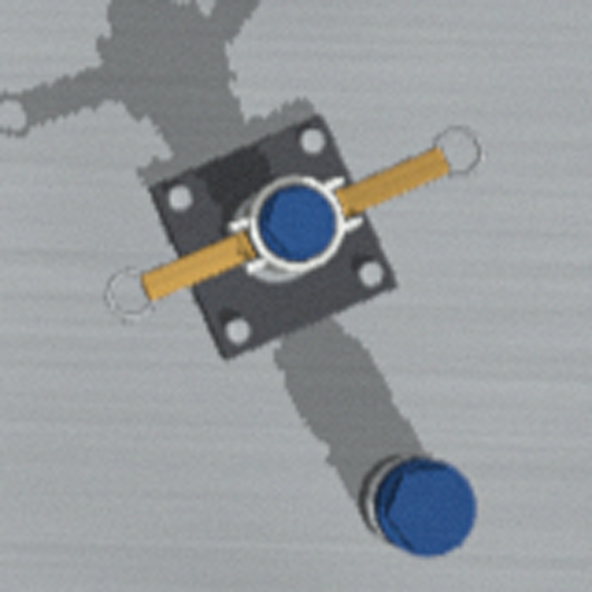

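View pics/crops.png

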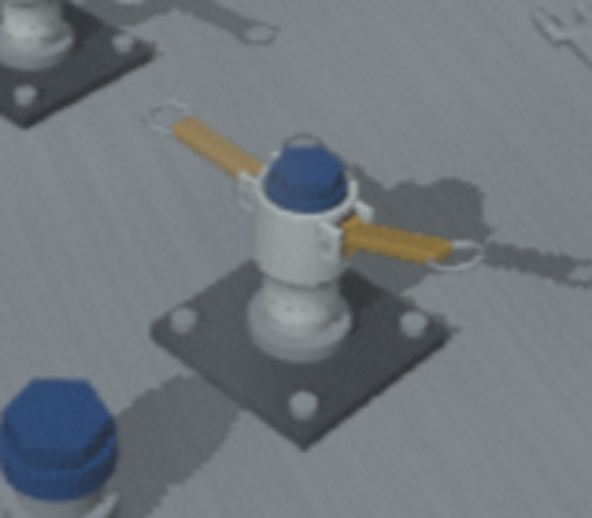

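The crops agree: a blue hex stands above the white rim, with brass arms on both sides. The bolts in the top crop are at (313,140), (371,272), (238,331) and (180,196). Next I'll cross-check the axis and yaw.

Run:
```python
import pickle; from h import *
T=pickle.load(open("pics/top0.pkl","rb"));S=pickle.load(open("pics/side0.pkl","rb"))
c=lambda p:np.array([270,140])+np.array(p)/3.7
cs=lambda p:np.array([250,200])+np.array(p)/3.7
B=np.array([onz(T,c(p),10) for p in((313,140),(371,272),(238,331),(180,196))]); print("bolts",B.round(1).tolist(),B.mean(0), [np.linalg.norm(B[i]-B[i-1]).round(1) for i in range(4)])
e=B[0]-B[3]+B[1]-B[2]; e2=B[0]-B[1]+B[3]-B[2]; print("edge ang",np.arctan2(e[1],e[0]),np.arctan2(e2[1],e2[0]))
print("rim",onz(T,c((298,222)),94))
# bolts in side
print("side bolts",[onz(S,cs(p),10).round(1).tolist() for p in((183,320),(304,404),(414,323))])
print("hex tri", tri(T,c((298,221)),S,cs((308,166))))
hsv=cv2.cvtColor(T["image"],cv2.COLOR_RGB2HSV)
P=[]
for f in[T]:
  for s,cc,m in blobs(f,(12,110,110),(24,255,255)):
    if 300<cc[0]<400 and 150<cc[1]<250:
      ys,xs=np.nonzero(m); pts=np.array([onz(f,(x,y),95)[:2] for x,y in zip(xs,ys)])
      d=np.linalg.svd(pts-pts.mean(0))[2][0]; print("arm",pts.mean(0).round(1),np.arctan2(d[1],d[0]), np.ptp(pts@d))
print("ringtri L",tri(T,c((131,290)),S,cs((168,116))), "R",tri(T,c((457,149)),S,cs((459,256))))
from rig import readout
s=readout.sense(); print(s["clock"],s["eef_pos"],s["tcp_rot"])
```

```text
bolts [[582.7, -162.4, 10.0], [513.7, -194.2, 10.0], [480.7, -124.9, 10.0], [551.1, -92.8, 10.0]] [ 532.0488905  -143.56573745   10.        ] [np.float64(76.4), np.float64(76.0), np.float64(76.7), np.float64(77.3)]
edge ang -1.1351775037989407 0.4297302000550069
rim [ 531.4977629  -143.36773988   94.        ]
side bolts [[481.2, -121.3, 10.0], [514.1, -190.1, 10.0], [583.3, -158.0, 10.0]]
hex tri (array([ 531.38206196, -142.03701305,  104.11016409]), np.float64(0.6617536021945288))
arm [ 552.7 -187.1] -1.132430389143158 53.61362952261385
arm [509.8 -95.2] -1.137224610358266 54.56520342750275
ringtri L (array([495.3558591 , -63.96251396,  86.54418579]), np.float64(3.392816041867651)) R (array([ 567.36096292, -216.90051452,  103.1663001 ]), np.float64(0.5451409089513157))
0.15 [210.60762752 588.25195027 404.11862413] [-3.14048609e+00 -7.15640398e-06  2.79777721e+00]
```

Request:
{"api": "step_arm", "payload": {
  "deltas": [
    {"translation": [-3.9,-4.1,0],"rot": [0,0,0.17]},
    {"translation": [-7.8,-8.3,0],"rot": [0,0,0.34]},
    {"translation": [-11.7,-12.4,0],"rot": [0,0,0.5]},
    {"translation": [-15.7,-16.6,0],"rot": [0,0,0.67]},
    {"translation": [-19.6,-20.7,0],"rot": [0,0,0.84]},
    {"translation": [-23.5,-24.9,0],"rot": [0,0,1.01]},
    {"translation": [-27.4,-29.0,0],"rot": [0,0,1.18]},
    {"translation": [-31.3,-33.2,0],"rot": [0,0,1.35]}
  ],
  "grip": 0,
  "squeeze": 20
}}

```text
clock: 1.15
eef_pos: [393.8, 168.6, 404.8]
tcp_rot: [3.141, -0.0, 1.442]
contact_force: [1.2, 0.7, -0.1]
opening: 0.994
```

```bash
cat > go.py <<'E'
import sys; from h import *
from rig import readout
from scipy.spatial.transform import Rotation as R
s=readout.sense(); Rc=R.from_euler('xyz',s["tcp_rot"])
def to(p,yaw):
    Rt=R.from_euler('xyz',[np.pi,0,yaw])
    print("t",s["clock"],"pos",s["eef_pos"].round(1),"rot",s["tcp_rot"].round(4),"F",s["contact_force"].round(1),"open",round(s["opening"],3))
    print("delta cm",(Rc.inv().apply(np.array(p)-s["eef_pos"])/10).round(2),"rv",(Rc.inv()*Rt).as_rotvec().round(3))
a=list(map(float,sys.argv[1:])); to(a[:3],a[3])
E
python3 go.py 531.6 -142.8 330 0.436
```

```text
t 1.15 pos [393.8 168.6 404.8] rot [ 3.1411e+00 -3.0000e-04  1.4425e+00] F [ 1.2  0.7 -0.1] open 0.994
delta cm [-29.13  17.65   7.48] rv [ 0.000e+00 -1.000e-03  1.006e+00]
```

Request:
{"api": "step_arm", "payload": {
  "deltas": [
    {"translation": [-4.5,2.7,0.5],"rot": [0,0,0.16]},
    {"translation": [-9.0,5.4,1],"rot": [0,0,0.32]},
    {"translation": [-13.5,8.2,2],"rot": [0,0,0.48]},
    {"translation": [-18.0,10.9,3],"rot": [0,0,0.64]},
    {"translation": [-22.5,13.6,4],"rot": [0,0,0.8]},
    {"translation": [-27,16.3,5],"rot": [0,0,0.96]},
    {"translation": [-29.1,17.6,7],"rot": [0,0,1.006]},
    {"translation": [-29.1,17.6,7.5],"rot": [0,0,1.006]}
  ]
}}

```text
clock: 2.15
eef_pos: [532.3, -141.3, 328.2]
tcp_rot: [-3.14, 0.002, 0.44]
contact_force: [-1.2, -0.7, -0.3]
opening: 1.0
```

```bash
python3 go.py 531.6 -142.8 300 0.436
python3 - <<'E'
from rig import imaging; from h import *; import pickle
for n in("wrist","side"):
    f=imaging.grab_frame(n); cv2.imwrite(f"pics/{n}1.png",f["image"][:,:,::-1]); pickle.dump(f,open(f"pics/{n}1.pkl","wb"))
    print(proj(f,np.array([531.6,-142.8,105])))
E
```

```text
t 2.15 pos [ 532.3 -141.3  328.2] rot [-3.1403e+00  1.7000e-03  4.3970e-01] F [-1.2 -0.7 -0.3] open 1.0
delta cm [-0.12  0.11  2.82] rv [-0.001  0.002  0.004]
[282.33408048 236.20013599]
[333.37160228 244.6948341 ]
```

View pics/wrist1.png

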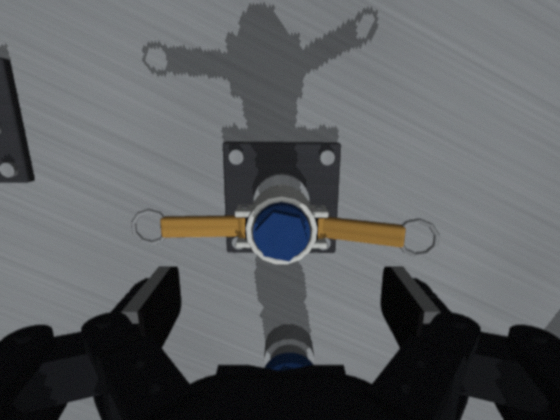

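View pics/side1.png

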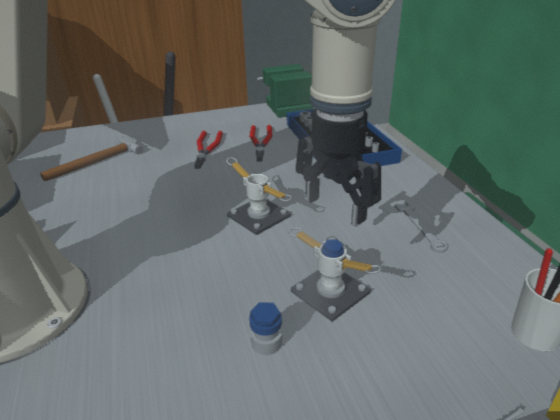

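The wrist view shows the hex at about (283,230) with the arms level across the jaws. The prediction was (282,236), so I'll check that offset before descending.

```bash
python3 - <<'E'
import pickle; from h import *
W=pickle.load(open("pics/wrist1.pkl","rb"));T=pickle.load(open("pics/top0.pkl","rb"));S=pickle.load(open("pics/side1.pkl","rb"))
for s,c,m in blobs(W,(105,110,40),(125,255,255)): print(s,c,onz(W,c,105))
print("rim",onz(W,(282,230),94))
print("bolts mean",np.mean([onz(W,p,10) for p in((237,157),(328,157))],0), "expected back bolts", proj(W,np.array([582.7,-162.4,10])),proj(W,np.array([551.1,-92.8,10])))
for s,c,m in blobs(W,(12,110,110),(24,255,255)): print("arm",c,onz(W,c,92).round(1))
o=-W["world_to_cam"][:3,:3].T@W["world_to_cam"][:3,3]; print("cam",o, "view",-W["world_to_cam"][2,:3])
for s,c,m in blobs(S,(105,110,40),(125,255,255)): print("side",s,c,onz(S,c,105))
E
python3 go.py 531.6 -142.8 300 0.436
```

```text
[ 253  203   57   57 2491] [281.14411883 231.13287836] [ 534.22139588 -140.76936345  105.        ]
[272 361  31   9 154] [287.27272727 365.14935065] [ 448.9248515  -185.55689214  105.        ]
rim [ 531.72732472 -142.55376257   94.        ]
bolts mean [ 565.13155518 -127.5355363    10.        ] expected back bolts [328.67010521 155.74591624] [238.21063793 154.50420271]
arm [201.99105299 227.08327598] [511.  -95.6  92. ]
arm [361.63534823 232.39816032] [ 551.5 -189.9   92. ]
cam [ 593.95987495 -112.49558846  297.45300161] view [-0.24751137 -0.11495889 -0.96204084]
side [287 111  14  15  95] [292.11578947 116.13684211] [644.53701775 400.76575059 105.        ]
side [361 122  41  43 673] [382.55869242 150.34175334] [769.69060022 140.67806414 105.        ]
side [324 240  19  17 245] [333.35102041 248.07346939] [ 528.09859361 -151.01587452  105.        ]
side [250 303  31  32 802] [264.64713217 318.57481297] [ 381.48803044 -262.98086081  105.        ]
t 2.25 pos [ 531.8 -139.6  328.9] rot [-3.140e+00  1.600e-03  4.422e-01] F [-0.1 -0.1 -0.3] open 0.995
delta cm [-0.15  0.28  2.89] rv [-0.002  0.002  0.006]
```

Request:
{"api": "step_arm", "payload": {
  "deltas": [
    {"translation": [-0.1,0.3,1.0],"rot": [0,0,0.006]},
    {"translation": [-0.1,0.3,2.5],"rot": [0,0,0.006]},
    {"translation": [-0.1,0.3,3.5],"rot": [0,0,0.006]},
    {"translation": [-0.1,0.3,4.0],"rot": [0,0,0.006]}
  ]
}}

```text
clock: 2.75
eef_pos: [532.5, -142.9, 288.7]
tcp_rot: [-3.141, 0.001, 0.436]
contact_force: [0.4, 0.1, -0.0]
opening: 1.001
```

```bash
python3 go.py 531.8 -142.6 216 0.436
```

```text
t 2.75 pos [ 532.5 -142.9  288.7] rot [-3.1408e+00  9.0000e-04  4.3620e-01] F [ 0.4  0.1 -0. ] open 1.001
delta cm [-0.05 -0.05  7.27] rv [-0.001  0.001  0.   ]
```

Request:
{"api": "step_arm", "payload": {
  "deltas": [
    {"translation": [0,0,1.0],"rot": [0,0,0]},
    {"translation": [0,0,2.0],"rot": [0,0,0]},
    {"translation": [0,0,2.8],"rot": [0,0,0]},
    {"translation": [0,0,3.6],"rot": [0,0,0]},
    {"translation": [0,0,4.4],"rot": [0,0,0]},
    {"translation": [0,0,4.4],"rot": [0,0,0]}
  ]
}}

```text
clock: 3.5
eef_pos: [532.9, -143.2, 245.2]
tcp_rot: [-3.141, -0.0, 0.436]
contact_force: [-1.1, 1.1, 1.2]
opening: 1.0
```

```bash
python3 go.py 531.8 -142.6 216 0.436
python3 - <<'E'
from rig import imaging; from h import *; import pickle
for n in("side","wrist"):
    f=imaging.grab_frame(n); im=f["image"][:,:,::-1]
    if n=="side": im=cv2.resize(im[140:340,240:440],None,fx=3,fy=3,interpolation=2)
    cv2.imwrite(f"pics/{n}2.png",im)
E
```

```text
t 3.5 pos [ 532.9 -143.2  245.2] rot [-3.1415 -0.      0.4357] F [-1.1  1.1  1.2] open 1.0
delta cm [-0.07 -0.1   2.92] rv [-0. -0. -0.]
```

View pics/side2.png

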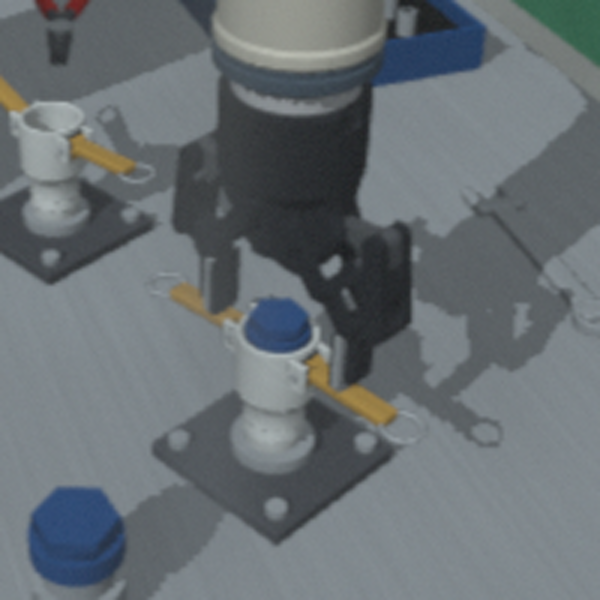

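View pics/wrist2.png

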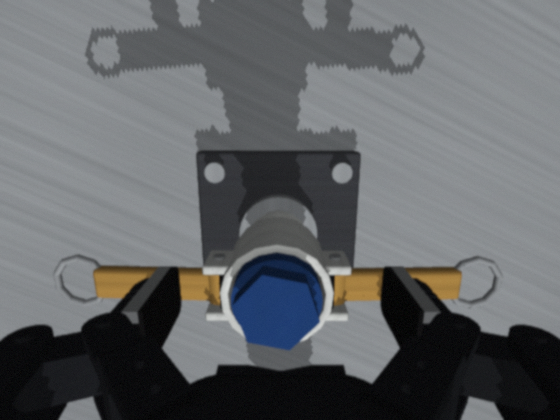

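Both jaws rest on the bars symmetrically: in the wrist view the pads are at about (155,300) and (405,300), with the hex between them at (277,310). I'll continue down.

Request:
{"api": "step_arm", "payload": {
  "deltas": [
    {"translation": [-0.05,-0.1,0.6],"rot": [0,0,0]},
    {"translation": [-0.05,-0.1,1.2],"rot": [0,0,0]},
    {"translation": [-0.05,-0.1,1.8],"rot": [0,0,0]},
    {"translation": [-0.05,-0.1,2.4],"rot": [0,0,0]},
    {"translation": [-0.05,-0.1,2.9],"rot": [0,0,0]},
    {"translation": [-0.05,-0.1,2.9],"rot": [0,0,0]}
  ]
}}

```text
clock: 4.35
eef_pos: [532.1, -142.5, 216.7]
tcp_rot: [3.141, -0.001, 0.436]
contact_force: [2.3, 0.4, 0.4]
opening: 1.0
```

```bash
python3 go.py 531.8 -142.6 216 0.436
python3 - <<'E'
from rig import imaging; from h import *; import pickle
for n in("side","wrist"):
    f=imaging.grab_frame(n); im=f["image"][:,:,::-1]
    if n=="side": im=cv2.resize(im[140:340,240:440],None,fx=3,fy=3,interpolation=2)
    cv2.imwrite(f"pics/{n}3.png",im)
E
```

```text
t 4.35 pos [ 532.1 -142.5  216.7] rot [ 3.1412e+00 -6.0000e-04  4.3580e-01] F [2.3 0.4 0.4] open 1.0
delta cm [-0.04 -0.    0.07] rv [ 0.    -0.001 -0.   ]
```

View pics/side3.png

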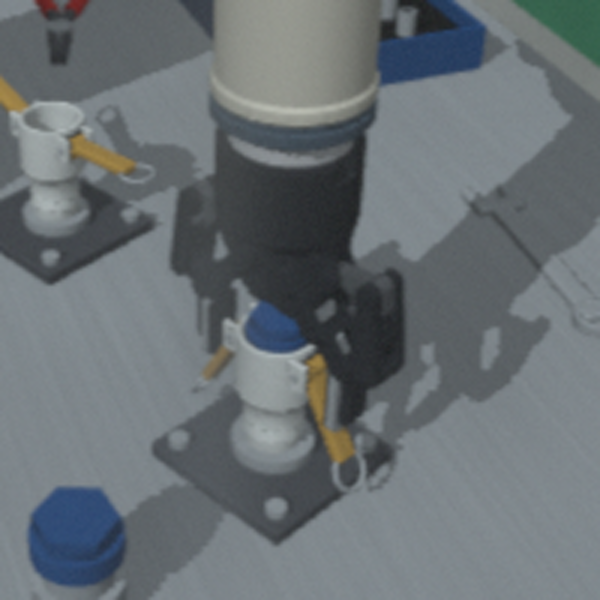

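View pics/wrist3.png

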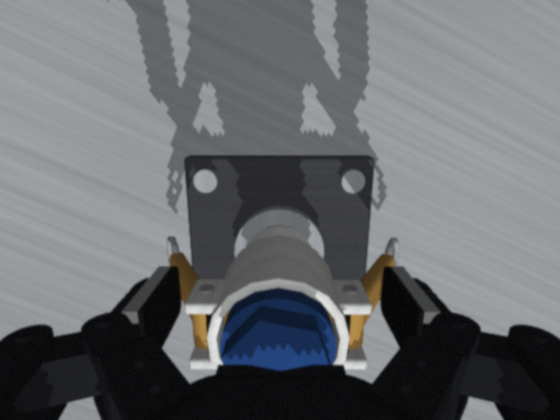

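Both arms are steep and symmetric, and the adapter is seated. I'll close the jaws to fold the arms home.

Request:
{"api": "step_arm", "payload": {
  "deltas": [
    {"translation": [0,0,0],"rot": [0,0,0]},
    {"translation": [0,0,0],"rot": [0,0,0]},
    {"translation": [0,0,0],"rot": [0,0,0]},
    {"translation": [0,0,0],"rot": [0,0,0]},
    {"translation": [0,0,0],"rot": [0,0,0]},
    {"translation": [0,0,0],"rot": [0,0,0]},
    {"translation": [0,0,0],"rot": [0,0,0]},
    {"translation": [0,0,0],"rot": [0,0,0]}
  ],
  "grip": 110,
  "squeeze": 20
}}

```text
clock: 5.45
eef_pos: [531.8, -142.0, 217.5]
tcp_rot: [-3.141, -0.0, 0.435]
contact_force: [-1.5, 3.9, 12.1]
opening: 0.734
```

```bash
python3 go.py 531.8 -142.6 216 0.436
python3 - <<'E'
from rig import imaging; from h import *; import pickle
for n in("side","wrist"):
    f=imaging.grab_frame(n); im=f["image"][:,:,::-1]
    if n=="side": im=cv2.resize(im[140:340,240:440],None,fx=3,fy=3,interpolation=2)
    cv2.imwrite(f"pics/{n}4.png",im)
E
```

```text
t 5.45 pos [ 531.8 -142.   217.5] rot [-3.1406e+00 -2.0000e-04  4.3530e-01] F [-1.5  3.9 12.1] open 0.734
delta cm [-0.03  0.05  0.15] rv [-0.001 -0.    -0.001]
```

View pics/side4.png

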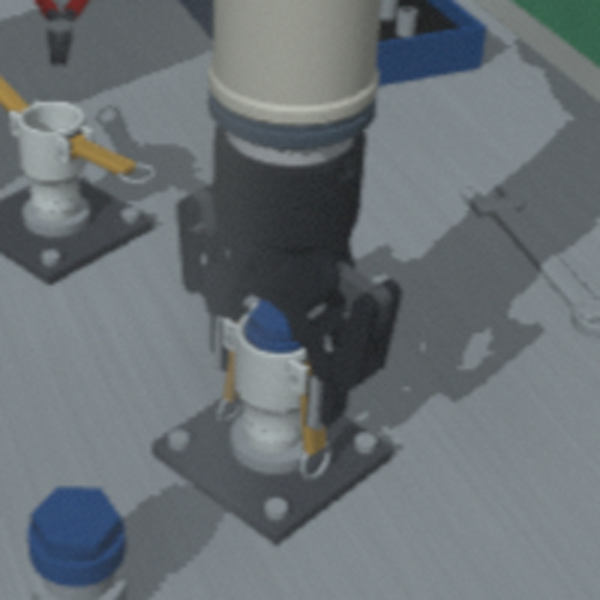

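View pics/wrist4.png

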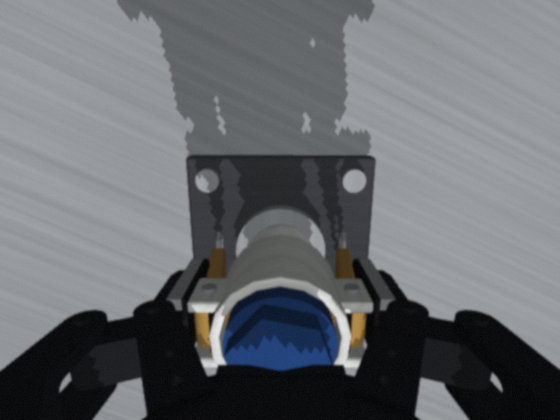

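The jaws stopped at 0.734, about 62 mm, close to the ~64 mm expected at pad depth with both arms on their stops. I'll release and rise.

Request:
{"api": "step_arm", "payload": {
  "deltas": [
    {"translation": [0,0,0],"rot": [0,0,0]},
    {"translation": [0,0,0],"rot": [0,0,0]},
    {"translation": [0,0,0],"rot": [0,0,0]},
    {"translation": [0,0,0],"rot": [0,0,0]},
    {"translation": [0,0,0],"rot": [0,0,0]},
    {"translation": [0,0,0],"rot": [0,0,0]}
  ],
  "grip": 0
}}

```text
clock: 6.3
eef_pos: [531.9, -142.5, 216.7]
tcp_rot: [3.142, 0.0, 0.436]
contact_force: [-0.8, -0.3, 0.1]
opening: 0.999
```

Request:
{"api": "step_arm", "payload": {
  "deltas": [
    {"translation": [0,0,-1],"rot": [0,0,0]},
    {"translation": [0,0,-2.5],"rot": [0,0,0]},
    {"translation": [0,0,-4.5],"rot": [0,0,0]},
    {"translation": [0,0,-7],"rot": [0,0,0]},
    {"translation": [0,0,-10],"rot": [0,0,0]},
    {"translation": [0,0,-14],"rot": [0,0,0]},
    {"translation": [0,0,-17],"rot": [0,0,0]},
    {"translation": [0,0,-18],"rot": [0,0,0]}
  ]
}}

```text
clock: 7.3
eef_pos: [532.2, -142.6, 399.6]
tcp_rot: [3.139, -0.003, 0.436]
contact_force: [0.1, -0.1, 0.5]
opening: 1.002
```

```bash
python3 go.py 531.8 -142.6 400 0.436
python3 - <<'E'
from rig import imaging; from h import *; import pickle
for n in("side","wrist"):
    f=imaging.grab_frame(n); im=f["image"][:,:,::-1]; pickle.dump(f,open(f"pics/{n}5.pkl","wb"))
    if n=="side": im=cv2.resize(im[200:340,260:400],None,fx=4,fy=4,interpolation=2)
    cv2.imwrite(f"pics/{n}5.png",im)
E
```

```text
t 7.3 pos [ 532.2 -142.6  399.6] rot [ 3.1388 -0.0033  0.4358] F [ 0.1 -0.1  0.5] open 1.002
delta cm [-0.04 -0.01 -0.04] rv [ 0.003 -0.003 -0.   ]
```

View pics/side5.png

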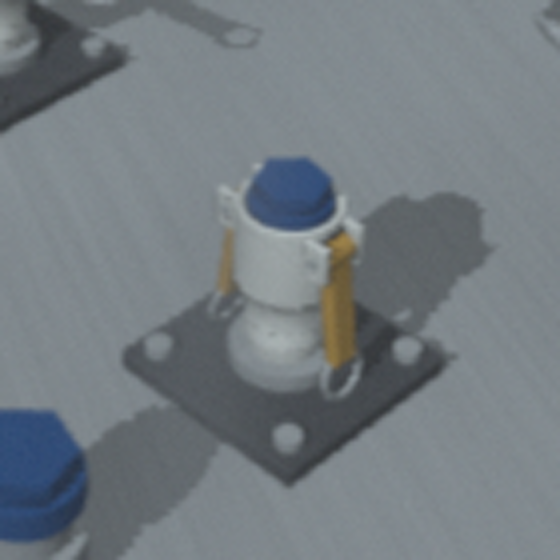

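View pics/wrist5.png

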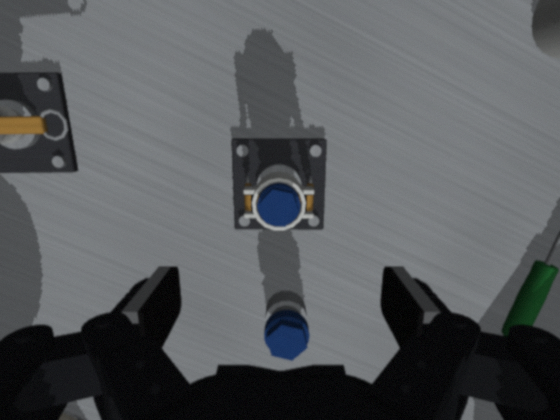

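In the side view both bars hang along the cup: the near one runs from (341,245) to (341,362) and the far one is at (228,260). The adapter is upright. I'll check the bar end numerically.

Run:
```python
import pickle; from h import *
S=pickle.load(open("pics/side5.pkl","rb"))
y=0.436;ey=np.array([-np.sin(y),np.cos(y),0]);A=np.array([531.8,-142.6,0])
for sg in(-1,1):
  for q in(1.5,1.65,1.87):
    a=q-0.44; P=A+sg*ey*(24.5+55*np.cos(a))+[0,0,82-55*np.sin(a)]
    print(sg,q,((proj(S,P)-[260,200])*4).round(0))
p=onz(S,(333.3,248),105);print(p)
print("adapter top",((proj(S,A+[0,0,105])-[260,200])*4).round())
```

```text
-1 1.5 [379. 371.]
-1 1.65 [365. 368.]
-1 1.87 [343. 359.]
1 1.5 [200. 255.]
1 1.65 [212. 268.]
1 1.87 [231. 286.]
[ 528.09594208 -150.81220129  105.        ]
adapter top [294. 178.]
```

Both bar ends match the stop: near (341,362) against a predicted (343,359), far about (226,290) against (231,286). Handing in.

```bash
python3 -c "
from rig import ticket; print(ticket.sign_off())"
```

```text
the job is handed in; nothing more can be done
None
```

I lowered the open jaws over the loaded coupler so both cam arms swung down together. I then closed the jaws at 20 N to fold both arms onto their stops, opened them and rose clear. The job is handed in at about 7.4 s of the 32 s allowed.

- **Cam arms:** in the side view both bar ends sit within about 6 px (of the 4x enlarged crop) of where they should be at 1.87 rad, well past the 1.65 rad needed. The jaws stopped at about 62 mm, against about 64 mm expected.
- **Adapter:** it looks upright and seated in both the side and wrist views.
- **Forces and clearance:** the gripper is open well above the coupler with about 0 N on it. The highest force I read was about 12 N upward, while the jaws were squeezed shut. The empty coupler was never approached.
- **Disagreement:** before I descended, the wrist view put the blue hex about 3 mm from the axis the other views gave. The cup rim in the same picture agreed with that axis, so I used the rim.

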